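# Turn a hub cover plate boss-up with a thin lifter

## Robot

A 6-joint arm with a two-finger parallel gripper is mounted at the origin on the work surface. World frame = base frame: x ahead of the robot, y to its left, z up, the work surface at z = 0. Lengths are in m, angles in rad, forces in N, time in s.
With the tool pointing down it reaches from about 0.3 to 0.875 m from the base axis. Payload 6.4 kg.
Tool frame: the origin (TCP) lies midway between the tips of the shut fingers; the grasp point (between the pads) lies 19 mm behind it; x points along the fingers, y is the direction in which the jaws open and shut, and the axes are right-handed (so a half turn about x gives the same grasp; the last joint's range is limited). The gripper opens to 85 mm and grips with 20 to 120 N. Pads are 22 mm wide; open, the fingers measure 114 mm over their backs; the gripper's body (76 mm by 85 mm) begins 54 mm behind the grasp point. The pads swing forward as they close: fully open they stand 13 mm farther back than shut.
Start: joints at [0.97, 0.181, 1.607, -0, 1.354, -0.206], TCP at [0.221, 0.531, 0.231] pointing down, gripper open.
Joint ranges: [-2.99, 2.99], [-0.89, 2.07], [0.3, 2.58], [-1.14, 4.28], [0, 2.63], [-3.12, 3.12]. Speed limits (rad/s): [2.57, 2.57, 3.01, 3.14, 3.14, 3.14].

## Interface

Orientations are given as a unit quaternion [w, x, y, z].
In Python, from bench import ctrl gives the robot as it stands.
- The arm moves only by the tool step_arm, never from a script. Its argument "motion" is a list of rows, each a list of 7 numbers: the shift along the tool's x, y, z in mm, then the turn, a rotation vector about the tool's x, y, z in degrees, then the closure in counts, from 0 (fully open) to 255 (shut). In form: [[tx, ty, tz, rx, ry, rz, hand], ...]. A call has 1 to 10 rows; each row is the pose to reach, as a shift and turn from the pose commanded when the call began, along the tool's axes at that moment; what a row does not reach only later rows make up. A row lasts 1/8 s, in which the tool goes at most 62.5 mm and 10.7 degrees, less where a joint would pass 70% of its speed; a pose out of reach is approached as far as the arm can. A call with a gripper value outside its range is refused whole. The fingers move at their own pace and stop on an object; the grip force is fixed at half the most. Time passes only in rows, so rows that repeat a pose let the fingers close. It gives the time, the measured TCP pose, the force and the opening at its end, in the units of the state.
- ctrl.get_obs(): the state, without advancing time (a new reading comes with each control period).
- ctrl.camera(name): name is "scene" or "top"; returns (picture, depth): 400x640x3 uint8, red, green, blue; 400x640 float32, m along the optical axis (not along the pixel's ray), 0 where there is no reading.
- ctrl.camera_info(name): a dict with "fx", "fy", "cx", "cy" (pixels), "T" (4x4, takes a point from camera to world coordinates). Camera axes: x right, y down, z forward; pixel columns grow to the right and rows downward; lengths in m; the calibration is good to about 2 mm. A picture is of the moment at which its call begins. camera_info takes no time and is no camera call.
- ctrl.hand_in(): hands the job in, once; it reports no verdict.
The state is a dict: "time_s": time; "q": joint angles; "dq": joint speeds; "joint_efforts": joint torques, N m; "eef_pos": TCP position; "eef_rot": TCP orientation; "wrist_force": force on the tool from outside, world axes, zero at the start; "torque": the same for the moment, N m; "opening": opening from 0.0 (shut) to 1.0 (fully open).
Only numpy, scipy, OpenCV 4.12 (cv2) and the standard library are available. Lean on these libraries where they do the work, as an engineer would, in place of code of your own. Each camera call takes 0.05 s, during which the arm holds its last target. There are 200 camera calls.

## Task

The cleaned steel hub cover plate lies boss-down on the lower level of the stepped plastic tray. Using the thin lifter, slide its blade along the tray floor under the plate's near rim, push the plate along until you feel it sit home, firm and square against the step, then lever it over so that it comes to lie flat and boss-up on the tray's upper level; do not touch the plate with the gripper or press hard on the plate or tray. Then stand the lifter upright on the bench again, off the tray, and let go, leaving everything else where it is.

Things in the scene. Friction and masses are not known exactly. Their poses are not given: they have to be found in the camera images.
- tray: Gray plastic tray fixed to the bench, 215 x 110 mm, x -115 to 100 mm. Origin: bench surface, on its middle line. +x points roughly away from the robot. Lower level: floor 15 mm above the bench, open at the near end and sides. The upper level is a clamped black plate on it, 7 mm thick (top 22 mm above the bench), 90 mm long in x, full width, with a 5 mm wide, 6 mm high lip at its far end.
- datum (a point): Point on the tray's floor, middle line, at the tray's x = 0; axes as the tray. The near edge of the upper level (the step, square to x) is clamped somewhere between x = 0 and x = 18 mm; where is not reported and must be felt (or seen). It does not shift under the forces allowed.
- plate: Loose steel cover plate, about 150 g: flange 70 (x) x 60 (y) x 5 mm with a centred boss 46 (x) x 36 (y) mm, 3.5 mm high, on one face. Origin: centre of the boss's face; z points from boss to flange, up at the start. It starts standing on its boss on the lower level, far edge 4 to 32 mm short of the step, up to 5 degrees askew; pushed by the boss it slides home and squares itself.
- rim (a point): Middle of the near edge of the plate's flange, on the flange's underside (boss side), 35 mm from the plate's centre; axes as the plate. At the start it is 3.5 mm above the tray floor, and the gap under it is 12 mm deep, up to the boss. Raised in an arc about its far edge, at the foot of the step, the plate tips over the step by itself once past upright (push to about 110 degrees).
- lifter: The lifter, loose, 160 g: flat steel blade 120 x 40 x 2 mm, from 35 mm behind to 85 mm ahead of the origin, standing on the bench at the right or left of the tray. Origin: underside of the blade, under the handle's axis; z up along the handle, +x to the blade's tip, within 30 degrees of straight ahead. Upright wooden handle 26 (x) x 20 (y) mm, 12 to 95 mm above the underside, on a 34 x 26 mm foot.
- tip (a point): Middle of the front end of the lifter's blade, on the underside; axes as the lifter.
- grip (a point): On the lifter's handle axis, 68 mm above the underside of the blade: a good place to grip, across the 20 mm width; axes as the lifter.
- lock0: Bystander: a chrome wheel lock, round, 25 mm wide and 36 mm tall, standing; leave it alone. Origin: centre of the underside.
- lock1: Bystander: a chrome wheel lock, round, 25 mm wide and 36 mm tall, standing; leave it alone. Origin: centre of the underside.
- lock2: Bystander: a chrome wheel lock, round, 25 mm wide and 36 mm tall, standing; leave it alone. Origin: centre of the underside.
- cover: Bystander: yellow plastic lug nut cover, round, 38 mm wide at the foot and 44 mm tall, standing; leave it alone. Origin: centre of the underside.
- brush: Bystander: hub brush with a round aluminium handle, 150 mm long, 24 mm thick, lying; leave it alone. Origin: centre of the underside.
Mind the look-alikes: they are no part of the job. Of the things shaped like the tray, the gray one is meant. Several things have the shape of the plate; the one meant has the colours described above.

How it is judged:
By the outcome, as a careful person would: the job done as asked, in the order asked, and still so for the second after the job is handed in, with the robot touching nothing.
It also fails if it takes over 72 s, if anything falls off the work surface, if the arm or the gripper's body presses on something with over 40 N, if the wrist force passes 120 N, or if a joint passes its speed limit or range.

## Working session

There is one attempt and no reset: what is moved stays moved. The work goes in short steps, Python scripts to look and compute and a tool call to move; the robot and the scene stay as the last step left them, time stands still between calls to the robot, and variables do not carry over. Pictures are saved under pics/ and viewed, about 8 in all and at most 12, crops included, and the job is handed in when it is done.

Besides the shell and the picture viewer there is one more tool, called after "Call:" as name([rows], argument=value, ...), one row to a line, values as JSON. step_arm: Moves the arm, as the interface text tells. Its arguments: {"type":"object","properties":{"motion":{"type":"array","items":{"type":"array","items":{"type":"number"}}}},"required":["motion"]}

```bash
mkdir -p pics; python3 - <<'E'
from bench import ctrl
import cv2,numpy as np
for n in("scene","top"):
    p,d=ctrl.camera(n); cv2.imwrite(f"pics/{n}0.png",p[:,:,::-1]); np.savez(f"{n}0.npz",p=p,d=d)
    print(n,{k:(np.round(v,3).tolist()) for k,v in ctrl.camera_info(n).items()})
o=ctrl.get_obs();print(o)
E
```

```text
scene {'fx': 434.388, 'fy': 434.388, 'cx': 327.128, 'cy': 191.354, 'T': [[-0.552, 0.654, -0.518, 1.129], [0.834, 0.443, -0.329, 0.382], [0.014, -0.613, -0.79, 0.966], [0.0, 0.0, 0.0, 1.0]]}
top {'fx': 442.108, 'fy': 442.108, 'cx': 323.175, 'cy': 201.003, 'T': [[0.027, -0.998, 0.051, 0.459], [-1.0, -0.028, -0.013, -0.005], [0.014, -0.05, -0.999, 1.186], [0.0, 0.0, 0.0, 1.0]]}
{'time_s': 0.1, 'q': array([ 9.69716704e-01,  1.81466738e-01,  1.60791255e+00, -3.36378469e-06,
        1.35379607e+00, -2.06317675e-01]), 'dq': array([-1.15244300e-03, -2.89127738e-03, -2.36288702e-05, -2.54112848e-04,
        2.63833221e-03, -1.59906717e-03]), 'joint_efforts': array([ 1.39720512e-05, -4.45875764e+01, -3.52238345e+01, -4.38270890e-04,
        4.18180090e-03,  1.22309152e-05]), 'eef_pos': array([0.22084511, 0.53035888, 0.23047205]), 'eef_rot': array([ 0.69315836,  0.13814959,  0.69359585, -0.13917969]), 'wrist_force': array([-0.43762002,  0.26399525, -0.59770469]), 'torque': array([ 0.04455703,  0.00803269, -0.01308639]), 'opening': 0.997743976714369}
```

View pics/top0.png

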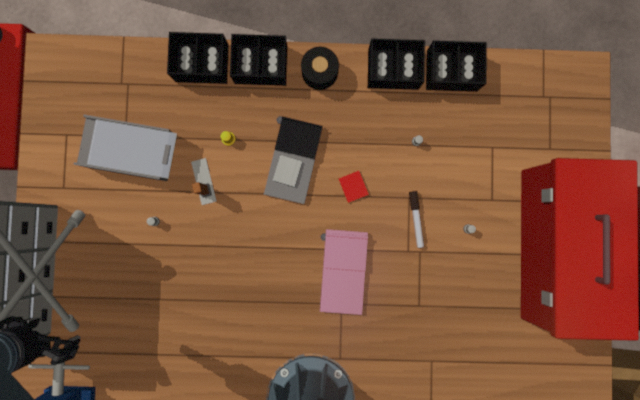

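View pics/scene0.png

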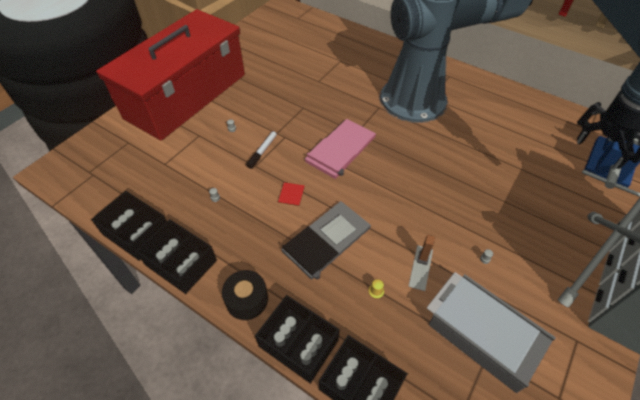

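```bash
cat > h.py <<'E'
import numpy as np,cv2
from bench import ctrl
def cloud(n,d):
    I=ctrl.camera_info(n); v,u=np.mgrid[:400,:640]
    P=np.stack([(u-I["cx"])/I["fx"]*d,(v-I["cy"])/I["fy"]*d,d],-1); T=np.array(I["T"])
    return P@T[:3,:3].T+T[:3,3]
def onplane(n,uv,z):
    I=ctrl.camera_info(n);T=np.array(I["T"]);r=T[:3,:3]@[(uv[0]-I["cx"])/I["fx"],(uv[1]-I["cy"])/I["fy"],1]
    return T[:3,3]+r*(z-T[2,3])/r[2]
def proj(n,X):
    I=ctrl.camera_info(n);T=np.array(I["T"]);p=(np.atleast_2d(X)-T[:3,3])@T[:3,:3]
    return np.c_[p[:,0]/p[:,2]*I["fx"]+I["cx"],p[:,1]/p[:,2]*I["fy"]+I["cy"]]
def ortho(n,p,x0,x1,y0,y1,z,s=1000):
    # rectified view of plane z; image up=+x, left=+y; s px/m
    C=np.float32([[x1,y1,z],[x1,y0,z],[x0,y0,z],[x0,y1,z]])
    w,h=int((y1-y0)*s),int((x1-x0)*s)
    H=cv2.getPerspectiveTransform(np.float32(proj(n,C)),np.float32([[0,0],[w,0],[w,h],[0,h]]))
    return cv2.warpPerspective(p,H,(w,h),flags=cv2.INTER_CUBIC)
E
python3 - <<'E'
from h import *
out=[]
for n in("scene","top"):
    f=np.load(n+"0.npz");p,d=f["p"],f["d"]
    W=cloud(n,d); np.set_printoptions(precision=4,suppress=True)
    x,y,z=W[...,0],W[...,1],W[...,2]
    print(n,"bench z",np.median(z[(x>.35)&(x<.6)&(y>-.1)&(y<0)&(d>0)]))
    R=(x>.4)&(x<.7)&(y>-.03)&(y<.16)
    hsv=cv2.cvtColor(p,cv2.COLOR_RGB2HSV)
    m=R&(hsv[...,1]<60)&(z>.008)&(z<.04)
    cnt=W[m][:,:2].astype(np.float32)
    print("tray",cv2.minAreaRect(cnt*1000),"levels",np.histogram(z[m],bins=np.arange(.008,.036,.002)))
    R=(x>.4)&(x<.65)&(y>.2)&(y<.34)
    h=R&(z>.03)&(z<.12); print("handle n",h.sum(),W[h].mean(0) if h.any() else 0, W[h][:,2].max() if h.any() else 0)
    o=ortho(n,p,.44,.70,-.03,.33,.0,1600); out.append(o)
    cv2.imwrite(f"pics/o_{n}.png",o[:,:,::-1])
E
```

```text
scene bench z 0.001333048663136327
tray ((557.3270263671875, 65.84078979492188), (292.1343078613281, 151.55885314941406), 6.560251712799072) levels (array([ 19, 102, 325, 418, 216, 125, 351, 393, 193,  27,   0,   0,   0]), array([0.008, 0.01 , 0.012, 0.014, 0.016, 0.018, 0.02 , 0.022, 0.024,
       0.026, 0.028, 0.03 , 0.032, 0.034]))
handle n 210 [0.5481 0.2989 0.0745] 0.0986716728388749
top bench z 0.0023986816730475757
tray ((556.0859985351562, 60.99182891845703), (289.61810302734375, 154.5692596435547), 4.945822715759277) levels (array([ 15,  64, 243, 416, 384, 262, 381, 489, 370, 131,  22,   4,   0]), array([0.008, 0.01 , 0.012, 0.014, 0.016, 0.018, 0.02 , 0.022, 0.024,
       0.026, 0.028, 0.03 , 0.032, 0.034]))
handle n 158 [0.5372 0.2899 0.0797] 0.09928922815248398
```

View pics/o_top.png

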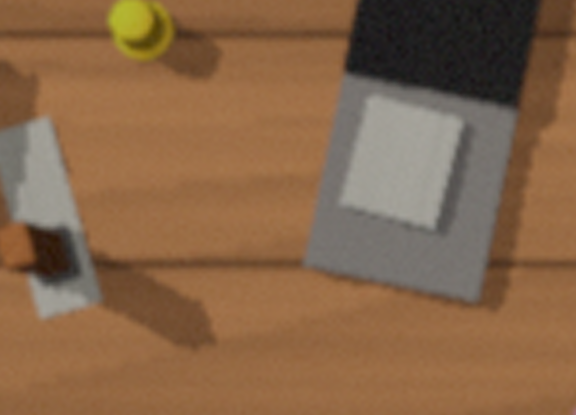

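View pics/o_scene.png

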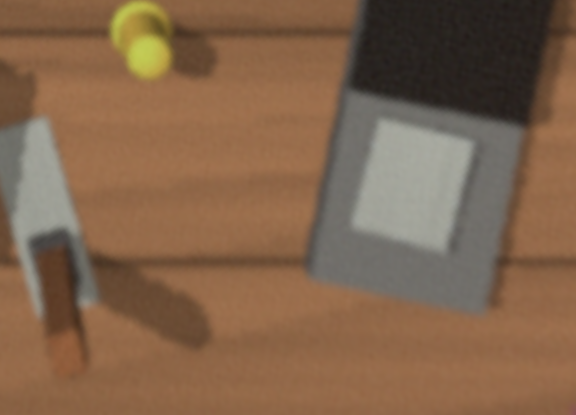

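```bash
python3 - <<'E'
from h import *
x0,x1,y0,y1,s=.43,.72,-.04,.37,2000
tiles=[]
for n in("scene","top"):
    p=np.load(n+"0.npz")["p"]
    for name,z,reg in(("plate",.0235,(.5,.62,.02,.14)),("black",.022,(.56,.72,-.02,.16)),("tray",.015,(.44,.72,-.02,.16)),("blade",.002,(.48,.65,.25,.37))):
        o=ortho(n,p,x0,x1,y0,y1,z,s); hsv=cv2.cvtColor(o,cv2.COLOR_RGB2HSV)
        S,V=hsv[...,1].astype(int),hsv[...,2].astype(int)
        m={"plate":(S<60)&(V>140),"black":(V<62)&(S<90),"tray":(S<62)&(V<190),"blade":(S<80)&(V>85)}[name]
        k=np.zeros_like(m); k[int((x1-reg[1])*s):int((x1-reg[0])*s),int((y1-reg[3])*s):int((y1-reg[2])*s)]=1
        m=(m&k).astype(np.uint8)
        c=max(cv2.findContours(m,0,2)[0],key=cv2.contourArea)
        b=cv2.boxPoints(cv2.minAreaRect(c))
        (cu,cv_),(w,h),a=cv2.minAreaRect(c)
        print(n,name,"c",round(x1-cv_/s,4),round(y1-cu/s,4),"wh",round(w/s*1000,1),round(h/s*1000,1),"a",round(a,1))
        print("   corners",[(round(float(x1-q[1]/s),4),round(float(y1-q[0]/s),4)) for q in b])
E
```

```text
scene plate c 0.596 0.0807 wh 59.5 65.7 a 14.7
   corners [(0.5717, 0.1178), (0.6353, 0.1011), (0.6203, 0.0436), (0.5567, 0.0602)]
scene black c 0.6876 0.0552 wh 112.2 87.9 a 11.4
   corners [(0.6556, 0.1189), (0.7417, 0.1015), (0.7195, -0.0085), (0.6334, 0.0089)]
scene tray c 0.6242 0.068 wh 114.8 204.8 a 11.5
   corners [(0.5352, 0.1446), (0.7359, 0.1039), (0.7131, -0.0086), (0.5124, 0.0321)]
scene blade c 0.5652 0.3042 wh 123.0 43.3 a 73.9
   corners [(0.6183, 0.3421), (0.6303, 0.3005), (0.5122, 0.2663), (0.5001, 0.3079)]
top plate c 0.5954 0.0782 wh 60.0 67.5 a 14.8
   corners [(0.5705, 0.1158), (0.6357, 0.0985), (0.6204, 0.0405), (0.5551, 0.0578)]
top black c 0.6838 0.0507 wh 108.7 89.8 a 11.1
   corners [(0.6501, 0.1127), (0.7383, 0.0954), (0.7174, -0.0113), (0.6292, 0.006)]
top tray c 0.6251 0.0628 wh 111.0 212.0 a 11.9
   corners [(0.5328, 0.139), (0.7402, 0.0953), (0.7174, -0.0133), (0.5099, 0.0304)]
top blade c 0.5637 0.3017 wh 122.1 41.9 a 74.0
   corners [(0.6167, 0.3386), (0.6282, 0.2983), (0.5108, 0.2647), (0.4993, 0.305)]
```

```bash
cat >> h.py <<'E'
from scipy.spatial.transform import Rotation as Ro
def tool():
    o=ctrl.get_obs();q=o["eef_rot"];return o["eef_pos"],Ro.from_quat([q[1],q[2],q[3],q[0]]),o
def toolrot(yaw,pitch=0,flip=1):
    # lifter axes (x fwd,z up), pitch>0 raises tip; tool x=-lz, y=flip*ly
    L=Ro.from_euler("z",yaw,degrees=True)*Ro.from_euler("y",-pitch,degrees=True)
    return L*Ro.from_matrix(np.array([[0,0,-1],[0,flip,0],[-1,0,0]]).T if flip==1 else np.array([[0,0,-1],[0,-1,0],[-1,0,0]]).T)
def rel(pos,R):
    p,R0,o=tool();t=R0.inv().apply(np.array(pos)-p)*1000;r=(R0.inv()*R).as_rotvec(degrees=True)
    print("mm",np.round(t,1),"deg",np.round(r,1));return t,r
E
python3 - <<'E'
from h import *
p,R,o=tool();print(R.as_matrix().round(3))
for f in(1,-1):
    T=toolrot(16,0,f);m=T.as_matrix();print(f,np.linalg.det(m),m.round(2).tolist())
    rel([.5405,.2961,.16],T);rel([.5405,.2961,.049],T)
E
```

```text
[[-0.001  0.385  0.923]
 [-0.001  0.923 -0.385]
 [-1.    -0.002 -0.   ]]Traceback (most recent call last):
  File "<stdin>", line 4, in <module>
  File "h.py", line 25, in toolrot
    return L*Ro.from_matrix(np.array([[0,0,-1],[0,flip,0],[-1,0,0]]).T if flip==1 else np.array([[0,0,-1],[0,-1,0],[-1,0,0]]).T)
             ~~~~~~~~~~~~~~^^^^^^^^^^^^^^^^^^^^^^^^^^^^^^^^^^^^^^^^^^^^^^^^^^^^^^^^^^^^^^^^^^^^^^^^^^^^^^^^^^^^^^^^^^^^^^^^^^^^^
  File "scipy/spatial/transform/_rotation.pyx", line 1143, in scipy.spatial.transform._rotation.Rotation.from_matrix
ValueError: Non-positive determinant (left-handed or null coordinate frame) in rotation matrix 0: [[ 0.  0. -1.]
 [ 0.  1.  0.]
 [-1.  0.  0.]].
```

```bash
python3 - <<'E'
s=open("h.py").read();i=s.index("    return L*Ro.from_matrix");j=s.index("def rel")
s=s[:i]+"    return L*Ro.from_matrix(np.array([[0,0,-1],[0,flip,0],[flip,0,0]]).T)\n"+s[j:]
open("h.py","w").write(s)
E
python3 - <<'E'
from h import *
T=toolrot(16);rel([.5405,.2961,.15],T);rel([.5405,.2961,.049],T)
E
```

```text
mm [ 80.5 -93.2 385.2] deg [-38.6  -0.    0.1]
mm [181.5 -93.  385.2] deg [-38.6  -0.    0.1]
```

Call:
step_arm([
  [0,-14,58,-6,0,0,0],
  [10,-28,116,-13,0,0,0],
  [20,-42,173,-19,0,0,0],
  [30,-56,230,-25,0,0,0],
  [45,-69,288,-32,0,0,0],
  [65,-82,342,-38.6,0,0,0],
  [80.5,-93,385,-38.6,0,0,0],
  [80.5,-93,385,-38.6,0,0,0],
  [80.5,-93,385,-38.6,0,0,0],
])

```text
time_s: 1.23
eef_pos: [0.5401, 0.297, 0.1504]
eef_rot: [0.7, -0.098, 0.701, 0.098]
wrist_force: [0.2, 0.4, 0.6]
opening: 1.003
```

```bash
python3 - <<'E'
from h import *
T=toolrot(16);rel([.5405,.2961,.049],T);print(tool()[0])
E
```

```text
mm [101.4  -1.    0.2] deg [-0.  -0.1 -0. ]
[0.5401488  0.29700878 0.15043342]
```

Call:
step_arm([
  [40,-1,0,0,0,0,0],
  [80,-1,0,0,0,0,0],
  [101,-1,0,0,0,0,0],
  [101,-1,0,0,0,0,100],
  [101,-1,0,0,0,0,200],
  [101,-1,0,0,0,0,255],
  [101,-1,0,0,0,0,255],
  [101,-1,0,0,0,0,255],
  [101,-1,0,0,0,0,255],
  [101,-1,0,0,0,0,255],
])

```text
time_s: 2.48
eef_pos: [0.5421, 0.2964, 0.0514]
eef_rot: [0.701, -0.098, 0.699, 0.099]
wrist_force: [-0.4, 1.5, 5.6]
opening: 0.227
```

```bash
python3 - <<'E'
from h import *
p,d=ctrl.camera("scene");W=ortho("scene",p,.44,.70,.16,.40,0.002,1600);p2,_=ctrl.camera("top");W2=ortho("top",p2,.44,.70,.16,.40,0.002,1600)
cv2.imwrite("pics/g1.png",np.hstack([W,W2])[:,:,::-1])
T=toolrot(16);rel([.5405,.2961,.049],T);print(tool()[2])
E
```

```text
mm [ 2.4  0.2 -1.7] deg [-0.   0.2 -0. ]
{'time_s': 2.575, 'q': array([ 3.08319334e-01,  4.81587908e-01,  1.61314441e+00,  2.42234660e-04,
        1.04416133e+00, -1.54144373e+00]), 'dq': array([-0.00065806,  0.00176138,  0.0016961 ,  0.00321749, -0.00021429,
        0.00162171]), 'joint_efforts': array([-6.57684132e-01, -4.95901573e+01, -2.71538097e+01, -1.86819015e-01,
       -2.24273214e-01,  4.15156057e-03]), 'eef_pos': array([0.54216871, 0.29636725, 0.05142955]), 'eef_rot': array([ 0.70117288, -0.09803412,  0.69931644,  0.0985009 ]), 'wrist_force': array([-1.06718068, -0.24124505,  6.20794992]), 'torque': array([ 0.00411423,  0.17262399, -0.01913976]), 'opening': 0.22853234403597464}
```

View pics/g1.png

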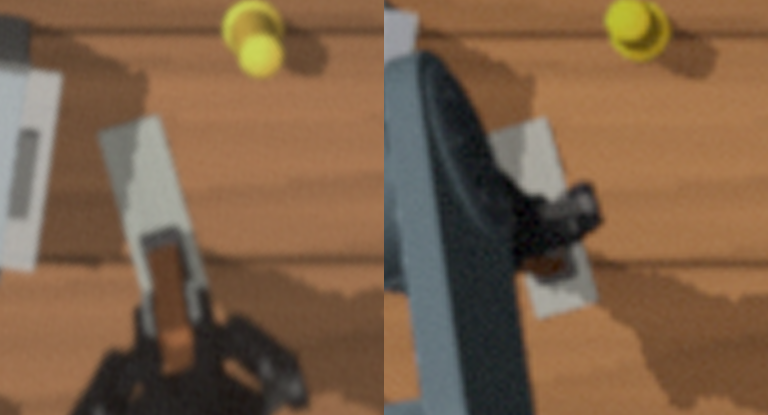

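```bash
cat >> h.py <<'E'
O=np.array([.6352,.0632,.015]);YAW=-11.5
def tgt(tx,ty,tz,pitch=0,yaw=0,show=1):
    # tip (tray coords mm rel floor datum; tz underside) -> rel move; tip offset in lifter frame from TCP
    off=np.array([83.3,0,-51.4])/1000
    L=Ro.from_euler("z",YAW+yaw,degrees=True)*Ro.from_euler("y",-pitch,degrees=True)
    tipw=O+Ro.from_euler("z",YAW,degrees=True).apply(np.array([tx,ty,tz])/1000)
    return rel(tipw-L.apply(off),toolrot(YAW+yaw,pitch))
def tip():
    p,R,o=tool();L=R*toolrot(0).inv()
    t=Ro.from_euler("z",-YAW,degrees=True).apply(p+L.apply(np.array([83.3,0,-51.4])/1000)-O)*1000
    e=L.as_euler("ZYX",degrees=True)
    print("tip",t.round(2),"yaw",round(e[0]-YAW,2),"pitch",round(-e[1],2),"roll",round(e[2],2),"F tray",Ro.from_euler("z",-YAW,degrees=True).apply(o["wrist_force"]).round(2),"M",o["torque"].round(3),"t",o["time_s"],"open",round(o["opening"],3))
E
python3 - <<'E'
from h import *
tip();tgt(-130,8,45)
E
```

```text
tip [-63.63 248.45 -14.75] yaw 27.48 pitch 0.15 roll 0.02 F tray [-1.   -0.45  6.21] M [ 0.004  0.173 -0.019] t 2.575 open 0.229
mm [ -60.4 -144.2 -160.1] deg [27.5  0.1 -0.1]
```

Call:
step_arm([
  [-30,0,0,0,0,0,255],
  [-62,0,0,0,0,0,255],
  [-62,-20,-28,5,0,0,255],
  [-62,-52,-58,11,0,0,255],
  [-62,-84,-92,17,0,0,255],
  [-62,-114,-126,23,0,0,255],
  [-62,-136,-150,27,0,0,255],
  [-62,-144,-160,27.5,0,0,255],
  [-62,-144,-160,27.5,0,0,255],
  [-62,-144,-160,27.5,0,0,255],
])

```text
time_s: 3.82
eef_pos: [0.4277, 0.114, 0.1121]
eef_rot: [0.704, 0.071, 0.703, -0.07]
wrist_force: [0.6, 0.0, -1.7]
opening: 0.228
```

```bash
python3 - <<'E'
from h import *
tip();tgt(-105,8,10)
p,d=ctrl.camera("scene");cv2.imwrite("pics/g2.png",cv2.resize(p[120:320,230:500],None,fx=2.9,fy=2.9,interpolation=cv2.INTER_CUBIC)[:,:,::-1])
np.savez("g2.npz",p=p,d=d)
E
```

```text
tip [-130.16    8.49   45.73] yaw 0.04 pitch 0.05 roll 0.03 F tray [ 0.54  0.14 -1.66] M [ 0.06  -0.011 -0.014] t 3.825 open 0.228
mm [35.7 -0.4 25.2] deg [ 0.  0. -0.]
```

View pics/g2.png

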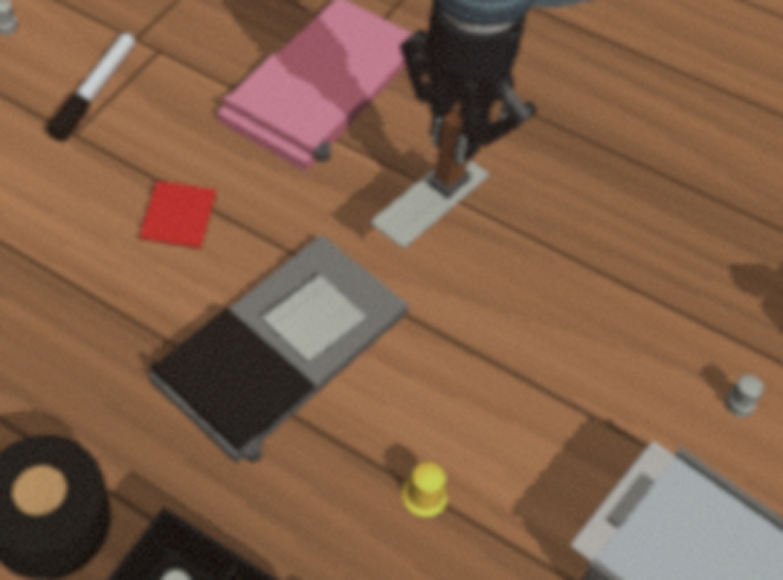

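```bash
python3 - <<'E'
from h import *
T=Ro.from_euler("z",YAW,degrees=True)
# expected tip corners (top face, z+2) and back corners
for x,y in((-130,-12),(-130,28),(-250,28),(-250,-12)): print(x,y,(proj("scene",O+T.apply(np.array([x,y,47.5])/1000))[0]-[230,120])*2.9)
f=np.load("g2.npz");W=T.inv().apply((cloud("scene",f["d"])-O).reshape(-1,3))*1000
hsv=cv2.cvtColor(f["p"],cv2.COLOR_RGB2HSV).reshape(-1,3)
m=(abs(W[:,0]+165)<30)&(abs(W[:,1]-8)<17)&(W[:,2]>30)&(W[:,2]<65)&(hsv[:,1]<60)
A=np.c_[W[m,0]+130,W[m,1]-8,np.ones(m.sum())];c=np.linalg.lstsq(A,W[m,2],rcond=None)[0]
print(m.sum(),"pitch",np.degrees(c[0]),"roll",np.degrees(c[1]),"z tip top",c[2])
m=(abs(W[:,0]+100)<12)&(abs(W[:,1]-0)<45)&(abs(W[:,2])<12);print("floor z",np.median(W[m,2]))
E
```

```text
-130 -12 [367.35412909 219.16790717]
-130 28 [400.49347012 244.77329995]
-250 28 [486.28586117 171.80933587]
-250 -12 [453.3947872  148.38926905]
230 pitch 0.6756098164043645 roll 0.13833831355667245 z tip top 47.66175574582619
floor z -0.40973346169285996
```

```bash
python3 - <<'E'
from h import *
tgt(-100,8,4,-.4);tgt(-100,8,0,-.4)
E
```

```text
mm [41.  -0.5 30.6] deg [ 0.   0.4 -0. ]
mm [45.  -0.5 30.6] deg [ 0.   0.4 -0. ]
```

Call:
step_arm([
  [12,-0.5,15,0,0.4,0,255],
  [28,-0.5,30.5,0,0.4,0,255],
  [38,-0.5,30.5,0,0.4,0,255],
  [41,-0.5,30.5,0,0.4,0,255],
  [42.5,-0.5,30.5,0,0.4,0,255],
  [43.5,-0.5,30.5,0,0.4,0,255],
  [43.5,-0.5,30.5,0,0.4,0,255],
])

```text
time_s: 4.75
eef_pos: [0.4568, 0.1069, 0.0687]
eef_rot: [0.701, 0.071, 0.706, -0.071]
wrist_force: [0.6, -0.5, -1.9]
opening: 0.226
```

```bash
python3 - <<'E'
from h import *
tip()
E
```

```text
tip [-100.59    7.22    1.74] yaw -0.02 pitch -0.36 roll 0.01 F tray [ 0.68 -0.38 -1.9 ] M [ 0.002 -0.004  0.052] t 4.75 open 0.226
```

Call:
step_arm([
  [0.8,0,0,0,0,0,255],
  [0.8,0,0,0,0,0,255],
])

```text
time_s: 5.0
eef_pos: [0.4567, 0.1068, 0.0676]
eef_rot: [0.701, 0.071, 0.706, -0.071]
wrist_force: [-0.8, 0.5, -1.5]
opening: 0.228
```

Call:
step_arm([
  [0.7,0,0,0,0,0,255],
  [0.7,0,0,0,0,0,255],
])

```text
time_s: 5.25
eef_pos: [0.4568, 0.1068, 0.067]
eef_rot: [0.701, 0.071, 0.706, -0.071]
wrist_force: [-0.5, -0.1, 1.7]
opening: 0.228
```

```bash
python3 - <<'E'
from h import *
tip()
E
```

```text
tip [-1.0061e+02  7.1600e+00  5.0000e-02] yaw -0.02 pitch -0.39 roll -0.0 F tray [-0.47 -0.21  1.72] M [-0.058  0.091 -0.028] t 5.25 open 0.228
```

Call:
step_arm([
  [-0.5,0,5,0,0,0,255],
  [-0.5,0,12,0,0,0,255],
  [-0.5,0,20,0,0,0,255],
  [-0.5,0,27,0,0,0,255],
  [-0.5,0,30,0,0,0,255],
  [-0.5,0,30,0,0,0,255],
])

```text
time_s: 6.0
eef_pos: [0.4863, 0.1007, 0.067]
eef_rot: [0.701, 0.071, 0.706, -0.071]
wrist_force: [1.2, -0.4, -0.7]
opening: 0.226
```

```bash
python3 - <<'E'
from h import *
tip()
for n in("scene","top"):
    p,d=ctrl.camera(n);cv2.imwrite(f"pics/g3{n}.png",ortho(n,p,.42,.72,-.05,.17,.015,1800)[:,:,::-1])
a=[cv2.imread(f"pics/g3{n}.png") for n in("scene","top")];cv2.imwrite("pics/g3.png",np.hstack(a))
E
```

```text
tip [-7.04e+01  7.07e+00  6.00e-02] yaw -0.03 pitch -0.39 roll -0.0 F tray [ 1.28 -0.13 -0.67] M [-0.017 -0.168  0.021] t 6.0 open 0.226
```

View pics/g3.png

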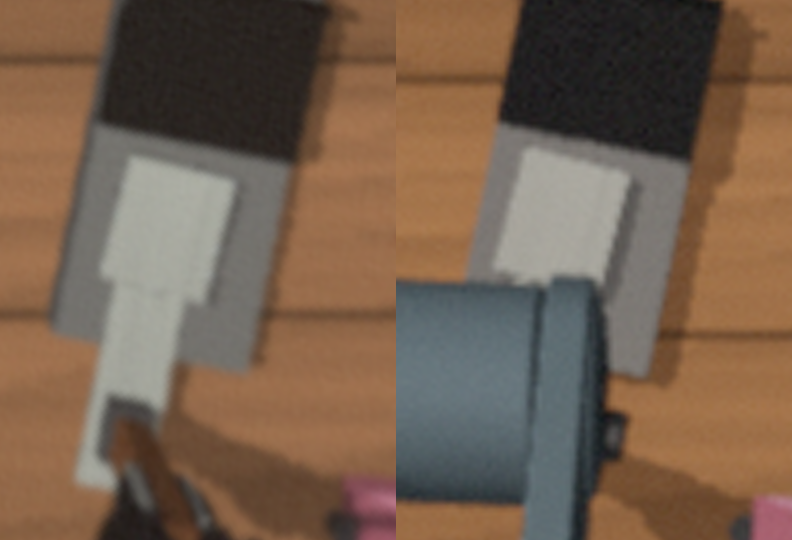

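Call:
step_arm([
  [0,-4,1,0,0,0,255],
  [0,-4,4,0,0,0,255],
  [0,-4,7,0,0,0,255],
  [0,-4,10,0,0,0,255],
  [0,-4,13,0,0,0,255],
  [0,-4,13,0,0,0,255],
])

```text
time_s: 6.85
eef_pos: [0.4985, 0.0943, 0.067]
eef_rot: [0.701, 0.071, 0.706, -0.071]
wrist_force: [-0.8, -0.3, 1.6]
opening: 0.227
```

```bash
python3 - <<'E'
from h import *
tip()
E
```

```text
tip [-57.21   3.18   0.08] yaw -0.02 pitch -0.36 roll 0.01 F tray [-0.73 -0.45  1.6 ] M [ 0.009 -0.02  -0.033] t 6.85 open 0.227
```

Call:
step_arm([
  [-0.3,0,1.5,0,0,0,255],
  [-0.3,0,3,0,0,0,255],
  [-0.3,0,3,0,0,0,255],
])

```text
time_s: 7.22
eef_pos: [0.5011, 0.0937, 0.0672]
eef_rot: [0.701, 0.071, 0.706, -0.071]
wrist_force: [-0.7, -0.4, 0.0]
opening: 0.224
```

Call:
step_arm([
  [0,0,1,0,0,0,255],
  [0,0,2,0,0,0,255],
  [0,0,2,0,0,0,255],
])

```text
time_s: 7.6
eef_pos: [0.503, 0.0933, 0.0672]
eef_rot: [0.701, 0.071, 0.706, -0.071]
wrist_force: [-0.3, -0.0, -1.8]
opening: 0.228
```

```bash
python3 - <<'E'
from h import *
tip()
E
```

```text
tip [-52.57   3.09   0.22] yaw -0.02 pitch -0.39 roll 0.0 F tray [-0.32 -0.07 -1.77] M [ 0.061  0.108 -0.025] t 7.6 open 0.228
```

Call:
step_arm([
  [0.2,0,1,0,0,0,255],
  [0.2,0,2,0,0,0,255],
  [0.2,0,2,0,0,0,255],
])

```text
time_s: 7.98
eef_pos: [0.505, 0.0929, 0.0671]
eef_rot: [0.701, 0.071, 0.706, -0.071]
wrist_force: [-2.3, 1.1, 0.7]
opening: 0.226
```

Call:
step_arm([
  [0,0,1,0,0,0,255],
  [0,0,1,0,0,0,255],
])

```text
time_s: 8.22
eef_pos: [0.5051, 0.0929, 0.0671]
eef_rot: [0.7, 0.071, 0.707, -0.071]
wrist_force: [-6.0, 1.7, 5.6]
opening: 0.224
```

```bash
python3 - <<'E'
from h import *
tip()
p,d=ctrl.camera("scene");cv2.imwrite("pics/g4.png",ortho("scene",p,.50,.70,-.02,.16,.0235,3000)[:,:,::-1])
E
```

```text
tip [-5.054e+01  3.170e+00  3.000e-02] yaw -0.01 pitch -0.5 roll -0.01 F tray [-6.26  0.5   5.57] M [0.115 0.741 0.008] t 8.225 open 0.224
```

View pics/g4.png

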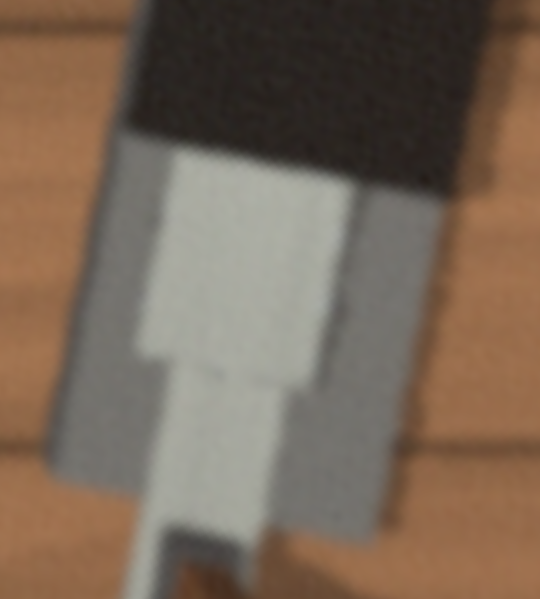

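Call:
step_arm([
  [-0.7,0,-1.5,0,0,0,255],
  [-0.7,0,-2.7,0,0,0,255],
  [-0.7,0,-2.7,0,0,0,255],
])

```text
time_s: 8.65
eef_pos: [0.5032, 0.0932, 0.0677]
eef_rot: [0.701, 0.071, 0.706, -0.071]
wrist_force: [0.4, -1.0, -1.2]
opening: 0.232
```

```bash
cat >> h.py <<'E'
def lever(th,step=7.5):
    a=np.radians(th);c,s_=np.cos(a),np.sin(a);s=60+3*np.clip(th/60,0,1);phi=-.4-29.6*np.clip((th-20)/70,0,1)
    u=np.array([-c,s_]);n=np.array([-s_,-c])
    if th<16.26:
        px=step-12-(12*c+8.5*s_-12); B=np.array([px+12*c+3.5*s_,3.5*c-12*s_])
    elif th<=90: B=np.array([step-5*s_,0])
    else: B=np.array([step+7*c/s_,0])+5*n
    C=B+s*u; p=np.radians(phi); T=C-2*np.array([-np.sin(p),np.cos(p)])
    return T,phi
def rows(ths,y=3.2):
    import io,contextlib
    out=[]
    for th in ths:
        T,phi=lever(th)
        with contextlib.redirect_stdout(io.StringIO()): t,r=tgt(T[0],y,T[1],phi)
        out.append([round(float(v),1) for v in (*t,*r)]+[255])
    print(out)
E
python3 - <<'E'
from h import *
tip();print([ (lever(t)[0].round(1),lever(t)[1]) for t in (0,8,16,17,45,90,110)])
rows([1,3,6,9,12,15,18,20,20])
E
```

```text
tip [-52.37   3.06   0.7 ] yaw -0.02 pitch -0.39 roll -0.0 F tray [ 0.64 -0.91 -1.18] M [-0.036  0.    -0.016] t 8.65 open 0.232
[(array([-52.5,   1.5]), np.float64(-0.4)), (array([-53. ,   8.2]), np.float64(-0.4)), (array([-52.3,  14.8]), np.float64(-0.4)), (array([-52.2,  15.8]), np.float64(-0.4)), (array([-40.4,  42.1]), np.float64(-10.971428571428573)), (array([ 1.5, 61.3]), np.float64(-30.0)), (array([20.8, 59.2]), np.float64(-30.0))]
[[-1.6, 0.1, -0.3, -0.0, 0.0, 0.0, 255], [-3.3, 0.1, -0.5, -0.0, 0.0, 0.0, 255], [-5.8, 0.1, -0.7, -0.0, 0.0, 0.0, 255], [-8.3, 0.1, -0.7, -0.0, 0.0, 0.0, 255], [-10.8, 0.1, -0.5, -0.0, 0.0, 0.0, 255], [-13.3, 0.1, -0.2, -0.0, 0.0, 0.0, 255], [-16.1, 0.1, 0.3, -0.0, 0.0, 0.0, 255], [-18.2, 0.1, 0.7, -0.0, 0.0, 0.0, 255], [-18.2, 0.1, 0.7, -0.0, 0.0, 0.0, 255]]
```

Call:
step_arm([
  [-1.6,0,-0.3,0,0,0,255],
  [-3.3,0,-0.5,0,0,0,255],
  [-5.8,0,-0.7,0,0,0,255],
  [-8.3,0,-0.7,0,0,0,255],
  [-10.8,0,-0.5,0,0,0,255],
  [-13.3,0,-0.2,0,0,0,255],
  [-16.1,0,0.3,0,0,0,255],
  [-18.2,0,0.7,0,0,0,255],
  [-18.2,0,0.7,0,0,0,255],
])

```text
time_s: 9.78
eef_pos: [0.504, 0.0931, 0.0861]
eef_rot: [0.701, 0.071, 0.706, -0.071]
wrist_force: [-0.2, 0.1, -1.9]
opening: 0.227
```

```bash
python3 - <<'E'
from h import *
tip()
p,d=ctrl.camera("scene");u,v=proj("scene",O)[0].astype(int);print(u,v)
cv2.imwrite("pics/g5.png",cv2.resize(p[v-50:v+50,u-65:u+65],None,fx=5,fy=5,interpolation=cv2.INTER_CUBIC)[:,:,::-1])
rows([22,26,30,34,38,42,46,50,54,54])
E
```

```text
tip [-51.57   3.13  19.11] yaw -0.02 pitch -0.4 roll 0.0 F tray [-0.22  0.02 -1.86] M [-0.035  0.034 -0.023] t 9.775 open 0.227
324 237
[[-3.1, 0.1, 1.3, -0.0, 0.8, 0.0, 255], [-9.5, 0.1, 4.1, -0.0, 2.5, -0.0, 255], [-15.8, 0.1, 7.2, -0.0, 4.2, -0.0, 255], [-21.9, 0.1, 10.6, -0.0, 5.9, -0.0, 255], [-27.8, 0.1, 14.4, -0.0, 7.6, -0.0, 255], [-33.5, 0.1, 18.6, -0.0, 9.3, -0.0, 255], [-38.9, 0.1, 23.0, -0.0, 11.0, -0.0, 255], [-44.1, 0.1, 27.8, -0.0, 12.7, -0.0, 255], [-49.0, 0.1, 32.9, -0.0, 14.4, -0.0, 255], [-49.0, 0.1, 32.9, -0.0, 14.4, -0.0, 255]]
```

View pics/g5.png

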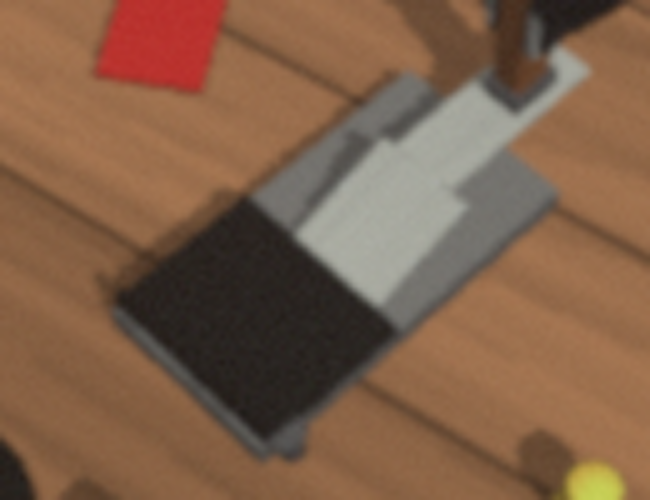

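Call:
step_arm([
  [-3.1,0,1.3,0,0.8,0,255],
  [-9.5,0,4.1,0,2.5,0,255],
  [-15.8,0,7.2,0,4.2,0,255],
  [-21.9,0,10.6,0,5.9,0,255],
  [-27.8,0,14.4,0,7.6,0,255],
  [-33.5,0,18.6,0,9.3,0,255],
  [-38.9,0,23,0,11,0,255],
  [-44.1,0,27.8,0,12.7,0,255],
  [-49,0,32.9,0,14.4,0,255],
  [-49,0,32.9,0,14.4,0,255],
])

```text
time_s: 11.08
eef_pos: [0.5375, 0.0862, 0.1349]
eef_rot: [0.607, 0.08, 0.788, -0.061]
wrist_force: [0.0, 0.6, -2.0]
opening: 0.225
```

```bash
python3 - <<'E'
from h import *
tip()
p,d=ctrl.camera("scene");u,v=324,220
cv2.imwrite("pics/g6.png",cv2.resize(p[v-60:v+50,u-65:u+75],None,fx=4,fy=4,interpolation=cv2.INTER_CUBIC)[:,:,::-1])
rows([58,62,66,70,74,77,80,83,86,86])
E
```

```text
tip [-32.82   2.97  48.99] yaw -0.04 pitch -14.75 roll 0.0 F tray [-0.11  0.64 -2.02] M [-0.03  -0.122  0.021] t 11.075 open 0.225
[[-5.9, 0.2, 3.6, -0.0, 1.7, -0.0, 255], [-11.4, 0.2, 8.1, -0.0, 3.4, -0.0, 255], [-16.6, 0.2, 12.9, -0.0, 5.1, -0.0, 255], [-21.4, 0.2, 18.0, -0.0, 6.8, -0.0, 255], [-26.0, 0.2, 23.3, -0.0, 8.5, -0.0, 255], [-29.3, 0.2, 27.5, -0.0, 9.7, -0.0, 255], [-32.4, 0.2, 31.8, -0.0, 11.0, -0.0, 255], [-35.2, 0.2, 36.3, -0.0, 12.3, -0.0, 255], [-37.9, 0.2, 40.8, -0.0, 13.5, -0.0, 255], [-37.9, 0.2, 40.8, -0.0, 13.5, -0.0, 255]]
```

View pics/g6.png

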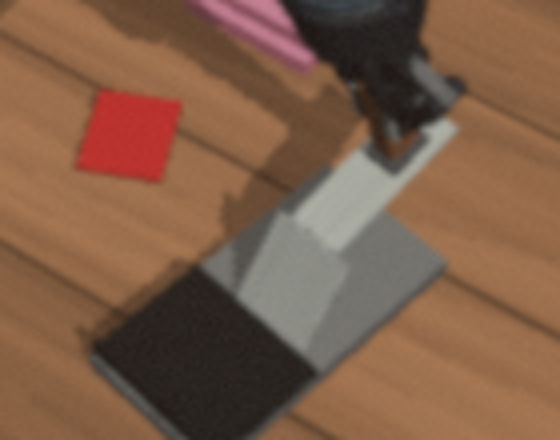

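Call:
step_arm([
  [-5.9,0,3.6,0,1.7,0,255],
  [-11.4,0,8.1,0,3.4,0,255],
  [-16.6,0,12.9,0,5.1,0,255],
  [-21.4,0,18,0,6.8,0,255],
  [-26,0,23.3,0,8.5,0,255],
  [-29.3,0,27.5,0,9.7,0,255],
  [-32.4,0,31.8,0,11,0,255],
  [-35.2,0,36.3,0,12.3,0,255],
  [-37.9,0,40.8,0,13.5,0,255],
  [-37.9,0,40.8,0,13.5,0,255],
])

```text
time_s: 12.38
eef_pos: [0.5852, 0.0764, 0.1606]
eef_rot: [0.51, 0.086, 0.854, -0.052]
wrist_force: [-0.4, -1.1, -1.4]
opening: 0.231
```

```bash
cat >> h.py <<'E'
def trayfit(xlo,xhi,zlo,zhi,ylo=-55,yhi=60,minv=95):
    p,d=ctrl.camera("scene");T=Ro.from_euler("z",YAW,degrees=True)
    W=T.inv().apply((cloud("scene",d)-O).reshape(-1,3))*1000;h=cv2.cvtColor(p,cv2.COLOR_RGB2HSV).reshape(-1,3)
    m=(W[:,0]>xlo)&(W[:,0]<xhi)&(W[:,1]>ylo)&(W[:,1]<yhi)&(W[:,2]>zlo)&(W[:,2]<zhi)&(h[:,1]<70)&(h[:,2]>minv)
    return W[m],p
E
python3 - <<'E'
from h import *
tip()
W,p=trayfit(-30,40,12,85)
c=W.mean(0);print(len(W),c.round(1),W.min(0).round(1),W.max(0).round(1));n=np.linalg.svd(W-c)[2][2];print("normal",n.round(3),"theta",np.degrees(np.arctan2(abs(n[0]),abs(n[2]))))
rows([89,92,95,98,101,104,107,110,112,112])
E
```

```text
tip [-2.69  2.95 60.83] yaw -0.04 pitch -28.32 roll -0.0 F tray [-0.19 -1.11 -1.42] M [-0.055 -0.376 -0.029] t 12.375 open 0.231
293 [-9.2 10.2 66.7] [-29.8 -17.1  12.4] [ 8.1 41.9 80.9]
normal [0.544 0.179 0.819] theta 33.59961554917808
[[-3.8, 0.1, 4.0, -0.0, 1.3, -0.0, 255], [-6.0, 0.1, 7.0, -0.0, 1.7, -0.0, 255], [-7.4, 0.1, 9.5, -0.0, 1.7, -0.0, 255], [-8.7, 0.1, 12.2, -0.0, 1.7, -0.0, 255], [-9.9, 0.1, 14.9, -0.0, 1.7, -0.0, 255], [-10.8, 0.1, 17.7, -0.0, 1.7, -0.0, 255], [-11.6, 0.1, 20.5, -0.0, 1.7, -0.0, 255], [-12.2, 0.1, 23.3, -0.0, 1.7, -0.0, 255], [-12.6, 0.1, 25.2, -0.0, 1.7, -0.0, 255], [-12.6, 0.1, 25.2, -0.0, 1.7, -0.0, 255]]
```

Call:
step_arm([
  [-3,0,3.2,0,1.3,0,255],
  [-6,0,7,0,1.7,0,255],
  [-7.4,0,9.5,0,1.7,0,255],
  [-8.7,0,12.2,0,1.7,0,255],
  [-9.9,0,14.9,0,1.7,0,255],
  [-10.8,0,17.7,0,1.7,0,255],
  [-11.6,0,20.5,0,1.7,0,255],
  [-12.2,0,23.3,0,1.7,0,255],
  [-12.6,0,25.2,0,1.7,0,255],
  [-12.6,0,25.2,0,1.7,0,255],
])

```text
time_s: 13.68
eef_pos: [0.6123, 0.071, 0.16]
eef_rot: [0.497, 0.087, 0.862, -0.05]
wrist_force: [0.3, -0.0, -2.0]
opening: 0.228
```

```bash
python3 - <<'E'
from h import *
tip()
p,d=ctrl.camera("scene");u,v=310,230
cv2.imwrite("pics/g7.png",cv2.resize(p[v-60:v+60,u-75:u+75],None,fx=4,fy=4,interpolation=cv2.INTER_CUBIC)[:,:,::-1])
E
```

```text
tip [22.47  3.08 58.81] yaw -0.02 pitch -30.01 roll -0.0 F tray [ 0.29  0.04 -2.01] M [-0.057 -0.368 -0.015] t 13.675 open 0.228
```

View pics/g7.png

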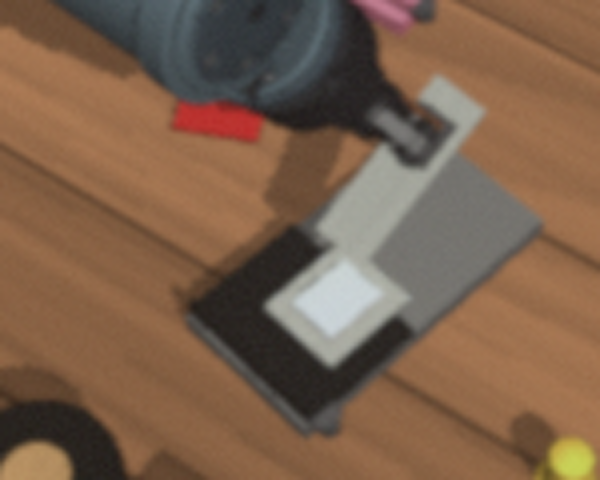

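```bash
python3 - <<'E'
from h import *
for a in ((12,3.1,66,-30),(0,3.1,75,-24),(-14,3.1,84,-16),(-28,3.1,90,-8),(-42,3.1,90,0)): tgt(*a)
E
```

```text
mm [ -1.   -0.  -12.6] deg [-0. -0. -0.]
mm [  6.2  -0.  -32.4] deg [-0. -6. -0.]
mm [ 18.1  -0.  -54.1] deg [ -0. -14.  -0.]
mm [ 33.2  -0.  -72.4] deg [ -0. -22.  -0.]
mm [ 53.8  -0.  -85.9] deg [ -0. -30.  -0.]
```

Call:
step_arm([
  [-1,0,-6,0,0,0,255],
  [-1,0,-12.6,0,0,0,255],
  [2,0,-22,0,-3,0,255],
  [6.2,0,-32.4,0,-6,0,255],
  [18.1,0,-54.1,0,-14,0,255],
  [33.2,0,-72.4,0,-22,0,255],
  [53.8,0,-85.9,0,-30,0,255],
  [53.8,0,-85.9,0,-30,0,255],
  [53.8,0,-85.9,0,-30,0,255],
])

```text
time_s: 14.85
eef_pos: [0.5134, 0.0914, 0.1576]
eef_rot: [0.704, 0.071, 0.703, -0.071]
wrist_force: [-0.2, 0.3, -1.1]
opening: 0.227
```

```bash
python3 - <<'E'
from h import *
tip()
rel([.5421,.2964,.1114],toolrot(16));rel([.5421,.2964,.0560],toolrot(16))
W,p=trayfit(-12,95,10,30,minv=130);T=W-W.mean(0)
print("plate",len(W),W.min(0).round(1),W.max(0).round(1),np.histogram(W[:,2],bins=np.arange(10,31,2))[0])
c=np.linalg.lstsq(np.c_[T[:,:2],np.ones(len(T))],W[:,2],rcond=None)[0];print("slope deg",np.degrees(c[:2]).round(2),"z",c[2])
E
```

```text
tip [-41.59   3.34  91.34] yaw -0.0 pitch 0.09 roll 0.02 F tray [-0.24  0.27 -1.09] M [-0.044 -0.01  -0.045] t 14.85 open 0.227
mm [ 46.3 206.6 -12.8] deg [-27.5   0.1   0. ]
mm [101.7 206.6 -12.9] deg [-27.5   0.1   0. ]
plate 510 [ -5.7 -18.9  10. ] [64.3 40.8 19.4] [158 167 126  46  13   0   0   0   0   0]
slope deg [0.01 0.15] z 13.356597841942797
```

Call:
step_arm([
  [0,25,-2,-3,0,0,255],
  [0,60,-4,-8,0,0,255],
  [5,95,-6,-12,0,0,255],
  [12,130,-8,-17,0,0,255],
  [22,165,-10,-22,0,0,255],
  [34,192,-12,-26,0,0,255],
  [46,206.5,-13,-27.5,0.1,0,255],
  [70,206.5,-13,-27.5,0.1,0,255],
  [90,206.5,-13,-27.5,0.1,0,255],
  [97,206.5,-13,-27.5,0.1,0,255],
])

```text
time_s: 16.15
eef_pos: [0.5409, 0.2954, 0.0575]
eef_rot: [0.699, -0.098, 0.702, 0.098]
wrist_force: [0.4, -0.9, -1.6]
opening: 0.229
```

Call:
step_arm([
  [1,0,0,0,0,0,255],
  [1,0,0,0,0,0,255],
])

```text
time_s: 16.4
eef_pos: [0.5423, 0.2962, 0.0593]
eef_rot: [0.7, -0.098, 0.7, 0.098]
wrist_force: [-0.4, -0.8, -1.5]
opening: 0.224
```

```bash
python3 - <<'E'
from h import *
tip();rel([.5421,.2964,.0514],toolrot(16))
E
```

```text
tip [-63.59 248.22  -7.11] yaw 27.45 pitch -0.01 roll 0.02 F tray [-0.25 -0.82 -1.5 ] M [ 0.086 -0.004  0.004] t 16.4 open 0.224
mm [ 7.9  0.2 -0.1] deg [-0. -0. -0.]
```

Call:
step_arm([
  [4,0,0,0,0,0,255],
  [6.5,0,0,0,0,0,255],
  [7.3,0,0,0,0,0,255],
  [7.3,0,0,0,0,0,255],
])

```text
time_s: 16.9
eef_pos: [0.5417, 0.2963, 0.0516]
eef_rot: [0.7, -0.098, 0.701, 0.098]
wrist_force: [-1.7, -0.0, 1.8]
opening: 0.223
```

Call:
step_arm([
  [0.7,0,0,0,-0.1,0,255],
  [0.7,0,0,0,-0.1,0,255],
])

```text
time_s: 17.15
eef_pos: [0.5417, 0.2964, 0.0514]
eef_rot: [0.7, -0.098, 0.7, 0.099]
wrist_force: [-3.3, -0.6, 7.4]
opening: 0.226
```

```bash
python3 - <<'E'
from h import *
tip()
E
```

```text
tip [-64.18 248.34 -14.93] yaw 27.49 pitch 0.04 roll 0.02 F tray [-3.1  -1.24  7.37] M [-0.17   0.425 -0.04 ] t 17.15 open 0.226
```

Call:
step_arm([
  [-1,0,0,0,0,0,255],
  [-1,0,0,0,0,0,255],
  [-1,0,0,0,0,0,150],
  [-1,0,0,0,0,0,60],
  [-1,0,0,0,0,0,0],
  [-1,0,0,0,0,0,0],
  [-1,0,0,0,0,0,0],
  [-1,0,0,0,0,0,0],
])

```text
time_s: 18.15
eef_pos: [0.5415, 0.2962, 0.0514]
eef_rot: [0.7, -0.098, 0.7, 0.098]
wrist_force: [0.1, 0.6, -0.8]
opening: 1.006
```

Call:
step_arm([
  [-20,0,0,0,0,0,0],
  [-60,0,0,0,0,0,0],
  [-110,0,0,0,0,0,0],
  [-150,0,0,0,0,0,0],
  [-150,0,-60,0,0,0,0],
  [-150,0,-120,0,0,0,0],
  [-150,0,-120,0,0,0,0],
  [-150,0,-120,0,0,0,0],
  [-150,0,-120,0,0,0,0],
])

```text
time_s: 19.27
eef_pos: [0.428, 0.2635, 0.2027]
eef_rot: [0.701, -0.098, 0.699, 0.098]
wrist_force: [-0.5, -0.0, 1.0]
opening: 1.002
```

```bash
python3 - <<'E'
from h import *
print(tool()[2]["eef_pos"],tool()[2]["wrist_force"])
p,d=ctrl.camera("scene");cv2.imwrite("pics/g8.png",cv2.resize(p[100:320,180:520],None,fx=2.3,fy=2.3,interpolation=cv2.INTER_CUBIC)[:,:,::-1])
W,p=trayfit(-12,95,8,30,minv=130);T=W-W.mean(0)
c=np.linalg.lstsq(np.c_[T[:,:2],np.ones(len(T))],W[:,2],rcond=None)[0];print("slope deg",np.degrees(c[:2]).round(2),"z",c[2])
b=W[:,:2].astype(np.float32);print("plate",cv2.minAreaRect(b),len(W))
W=cloud("scene",d);h=(W[...,0]>.45)&(W[...,0]<.65)&(W[...,1]>.2)&(W[...,1]<.36)&(W[...,2]>.03)&(W[...,2]<.12);print("handle",W[h].mean(0),W[h][:,2].max())
E
```

```text
[0.42800745 0.2635091  0.20265626] [-0.46142895 -0.0133034   0.96831166]
slope deg [0.49 0.1 ] z 13.054097450846832
plate ((28.834041595458984, 10.385459899902344), (61.43107986450195, 70.95201110839844), 89.99136352539062) 572
handle [0.54766222 0.2987721  0.07354269] 0.09841198411705854
```

View pics/g8.png

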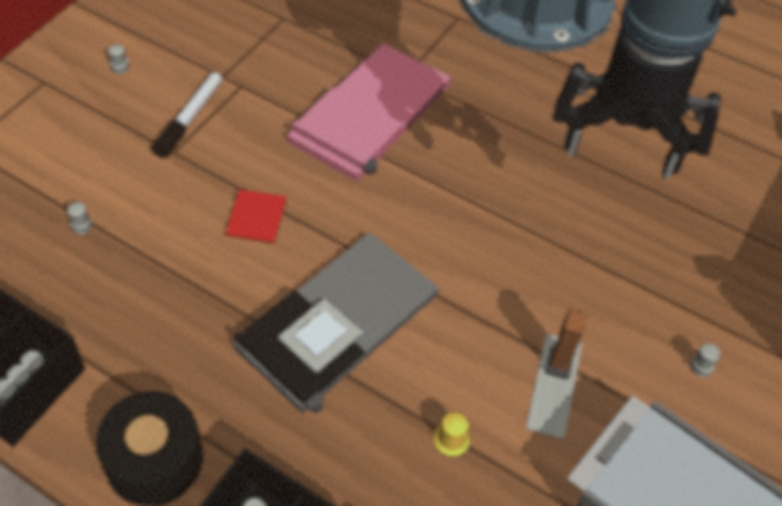

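```bash
python3 -c "
from bench import ctrl
print(ctrl.hand_in())"
```

```text
the job is handed in; nothing more can be done
None
```

The plate now lies boss-up on the tray's upper level, and the lifter stands upright on the bench where it started. I handed the job in at about 19 s; no verdict was reported.

- **Seating:** I slid the blade along the tray floor under the near rim and pushed until motion stopped at about 6 N. The picture then showed the plate square against the step, which came out at about x = 7.5 mm.
- **Levering:** I raised the plate in an arc to about 110°, and it tipped over the step by itself. The gripper only held the lifter's handle.
- **Forces:** The highest force in any reading was about 8 N, when I set the lifter down.
- **Plate at the end:** The depth fit shows it flat within about 0.5°, measuring about 71 x 61 mm and square to the tray. Its centre is about 21 mm past the step. It is not wholly over the upper level: about 14 mm of its near edge overhangs the lower level.
- **Everything else:** In the last picture the lifter is upright and released, nothing else appears to have moved, and the gripper is open and clear.

No final check failed. One tilt estimate, taken while the plate was nearly upright, mostly measured the blade instead of the plate, so I ignored it.

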